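Shut the fuse drawer, push the tape drawer out

ROBOT

A 7-joint arm with a two-finger parallel gripper is mounted at the origin on a cart in front of the work surface, level with it; the furniture and walls round the work are solid. World frame = base frame: x ahead of the robot, y to its left, z up, the work surface at z = 0. Lengths are in m, angles in rad, forces in N, time in s.
With the tool pointing down it reaches from about 0.425 to 0.95 m from the base axis. Payload 16.7 kg.
Tool frame: the origin (TCP) lies between the finger pads; the fingertips stand 17 mm ahead of it and the grasp point (between the pads) lies 2 mm behind it (robot.nose_length is the distance from the TCP to the fingertips, in m); z points along the fingers, y is the line along which they close (so a half turn about z gives the same grasp; the last joint's range is limited). The gripper opens to 94 mm and grips with 3 to 60 N. Pads are 16 mm wide; open, the fingers measure 119 mm over their backs; the gripper's body (75 mm by 177 mm) begins 78 mm behind the grasp point.
Start: joints at [-1.417, 0.426, 0.074, 1.606, -0.034, 1.111, -0.067], TCP at [0.202, 0.644, 0.222] pointing down, gripper open.
Joint ranges: [-2.85, 2.85], [-0.5, 2.14], [-1.23, 1.37], [0.21, 2.46], [-1.02, 4.16], [0.16, 2.05], [-2.73, 2.73]. Speed limits (rad/s): [1.89, 1.89, 2.39, 2.39, 3.01, 3.01, 3.01].

INTERFACE

Orientations are given as [roll, pitch, yaw] about the fixed x, y, z axes, in that order (R = Rz(yaw) Ry(pitch) Rx(roll)).
In Python, from cell import monitor, eyes, workorder, robot gives the robot as it stands. The module is installed in compiled form; this text tells all that it offers.
- The arm moves only by the shell command python3 -m handwheel 'ROWS'. ROWS is JSON, one flat list of numbers, 7 for each row, row after row: the finger opening in cm, from 0 to 9.4, then the shift along the world's x, y, z in cm, then the turn, a rotation vector about the world's x, y, z in rad. A call has 1 to 10 rows; each row shifts and turns the commanded pose from where the row before left it; what a row does not reach is not made up. A row lasts 1/10 s, in which the tool goes at most 50 mm and 8.59 degrees, less where a joint would pass 70% of its speed; a pose out of reach is approached as far as the arm can. A call with a gripper value outside its range is refused whole. The fingers move at their own pace and stop on an object; the grip force is fixed at half the most. Time passes only in rows, so rows that do not move let the fingers close. It gives the time, the measured TCP pose, the force, the opening and the grip force at its end, in the units of the state.
- monitor.sense(): the state, without advancing time (a new reading comes with each control period).
- eyes.capture(name): name is "scene" or "top" or "wrist"; returns a dict with "img" (480x640x3 uint8, blue, green, red), "fx", "fy", "cx", "cy" (pixels), "origin" and "attitude" of the camera in the world. Camera axes: x right, y down, z forward; pixel columns grow to the right and rows downward; lengths in m; the calibration is good to about 2 mm. The wrist camera is an equidistant fisheye: a pixel r from the principal point sees the ray r / f radians off the axis. A picture is of the moment at which its call begins. There is no depth.
- workorder.job_done(): hands the job in; it is judged then, once.
The state is a dict: "t": time; "qpos": joint angles; "dq": joint speeds; "joint_efforts": joint torques, N m; "tool_pos": TCP position; "tcp_rot": TCP orientation; "force": force on the tool from outside, world axes, zero at the start; "ft_torque": the same for the moment, N m; "gripper_width": finger opening in m; "grasp_force": force on a finger pad.
Only numpy, scipy, OpenCV 4.12 (cv2) and the standard library are available. Lean on these libraries where they do the work, as an engineer would, in place of code of your own. Each camera call takes 0.05 s, during which the arm holds its last target. There are 200 camera calls.

TASK

Both top drawers of the small drawer cabinet stand partly open: a flat carton of fuses lies in one and a roll of tape in the other. With the fingertips alone push the carton's drawer fully shut, then reach into the tape's drawer and push its front from the inside until the drawer stands fully out at its stop, so the tape is ready for the next job. Pinch and lift nothing, leave the carton and the tape lying in their drawers, and do not disturb the pliers, the oil can or the dish on the table.

Things in the scene. Friction and masses are not known exactly. Their poses are not given: they have to be found in the camera images.
- drawer_cabinet: drawer cabinet, fixed: sheet-steel case 155 x 300 x 192 mm (x, y, z), 2 columns by 3 rows of drawers. Origin: centre of its underside; x to its back, y to its left seen from the front, z up. Front edge at x = -78 mm, flat top at z = 192 mm with a low carrying handle mid-top. Only the two top drawers, centred at y = +75 and -75 mm, move. Stands before the robot, turned up to 0.2 rad either way
- drawer_cabinet_drawer_4 (a joint): slide of the top left drawer (at the cabinet's +y), m: 0 = shut, front panel flush with the case; grows as it comes out toward the cabinet's -x; 0.11 = fully out, at its stop. Starts 0.065 to 0.085. Friction about 1.5 N, no spring: it stays where it is left
- drawer_cabinet_drawer_5 (a joint): slide of the top right drawer (at the cabinet's -y), m: 0 = shut, 0.11 = fully out; like the left one
- left_drawer_front (a point): centre of the outer face of the top left drawer's front panel, 157 mm above the table; moves with it. Panel 139 mm wide, 50 mm high (25 mm above and below this point), 2 mm thick, facing the cabinet's -x. A pull tab 44 mm wide, 4 mm thick, 12 mm deep sticks out 15 mm below this point at mid-width
- right_drawer_front (a point): the same point on the top right drawer's front panel
- left_drawer_floor (a point): centre of the inner floor of the top left drawer, an open-topped tray of 2 mm sheet; moves with it. Inside 134 mm wide (67 mm to either side of this point), 126 mm long (front panel's inner face 63.5 mm to the cabinet's -x of it). Floor 134 mm above the table; side walls rise 37 mm, front panel 48 mm above it. The part behind the case's front edge is covered by the case
- right_drawer_floor (a point): the same point in the top right drawer. (The tiny screws and fuses seen on both drawer floors are part of the drawers; nothing has to be done with them.)
- carton: flat rectangular card carton of fuses, 36 x 62 x 19 mm, about 30 g, loose, flat on the floor of one top drawer (which varies), its 62 mm along the drawer front, in the drawer's half nearer the cabinet's outer side: centre 104 mm from the cabinet's middle line, at cabinet x = about -97 mm. Origin: centre of its underside
- tape_roll: round roll of tape, 56 mm across, 19 mm high, about 50 g, loose, flat in the other top drawer at the mirrored place. Origin at the centre of its underside
- pliers: pliers lying on the table, 185 x 58 x 16 mm, loose bystander; origin under the middle
- oil_can: oil can standing on the table, 67 mm across, 133 mm high with its spout, loose bystander; origin under its centre
- parts_dish: round dish on the table, 114 mm across, 28 mm high, loose bystander; origin under its centre
There are look-alikes about, which are no part of the job. Of the things like the tape_roll, leave any that is pink or purple; of the rest the larger one is meant.

How it is judged:
On the way, in this order (a step that is already met when the one before it is completed fails the run):
1. the carton's drawer is pushed shut (((y of carton in the frame of drawer_cabinet above 0 m and value of joint drawer_cabinet_drawer_4 below 0.005 m) or (y of carton in the frame of drawer_cabinet below 0 m and value of joint drawer_cabinet_drawer_5 below 0.005 m))), for 0.2 s.
2. the tape's drawer is pushed out to its stop (((y of carton in the frame of drawer_cabinet above 0 m and value of joint drawer_cabinet_drawer_5 above 0.102 m) or (y of carton in the frame of drawer_cabinet below 0 m and value of joint drawer_cabinet_drawer_4 above 0.102 m))), for 0.2 s.
At the end, for the whole second after the job is handed in: The drawer with the carton is shut (within 5 mm), the drawer with the tape is fully out (within 8 mm of its stop), and the carton and the tape still lie flat and at rest, each in its own drawer (((y of carton in the frame of drawer_cabinet above 0 m and value of joint drawer_cabinet_drawer_4 below 0.005 m) or (y of carton in the frame of drawer_cabinet below 0 m and value of joint drawer_cabinet_drawer_5 below 0.005 m)) and ((y of carton in the frame of drawer_cabinet above 0 m and value of joint drawer_cabinet_drawer_5 above 0.102 m) or (y of carton in the frame of drawer_cabinet below 0 m and value of joint drawer_cabinet_drawer_4 above 0.102 m)) and z of carton in the frame of drawer_cabinet between 0.125 and 0.148 m and angle between each of carton, tape_roll's own z axis and vertical below 0.3 rad and linear speed of each of carton, tape_roll below 0.02 m/s and z of tape_roll in the frame of drawer_cabinet between 0.125 and 0.148 m and ((y of carton in the frame of drawer_cabinet above 0 m and y of tape_roll in the frame of drawer_cabinet below 0 m) or (y of carton in the frame of drawer_cabinet below 0 m and y of tape_roll in the frame of drawer_cabinet above 0 m)) and x of carton in the frame of drawer_cabinet above -0.08 m); the robot touches nothing.
It fails at once if the carton or the tape is lifted (z of any of carton, tape_roll in the frame of drawer_cabinet above 0.156 m).
It fails at once if a bystander is moved more than 20 mm (distance of any of pliers, oil_can, parts_dish from where it was at the start of the episode above 0.02 m).
It fails at once if the tape's drawer is pushed shut ((y of carton in the frame of drawer_cabinet above 0 m and value of joint drawer_cabinet_drawer_5 below 0.02 m) or (y of carton in the frame of drawer_cabinet below 0 m and value of joint drawer_cabinet_drawer_4 below 0.02 m)).
It also fails if it takes over 38 s, if anything falls off the work surface, if the arm or the gripper's body presses on something with over 40 N, if the wrist force passes 120 N, or if a joint passes its speed limit or range.

## Working session

There is one attempt and no reset: what is moved stays moved. The work goes in short steps, Python scripts to look and compute and a shell command to move; the robot and the scene stay as the last step left them, time stands still between calls to the robot, and variables do not carry over. Pictures are saved under pics/ and viewed, at most 10 in all, crops included, and the job is handed in when it is done.

```bash
mkdir -p pics; cat > h.py <<'E'
from cell import monitor, eyes, workorder, robot
import cv2, numpy as np, json
def snap(name,fn):
    c=eyes.capture(name); cv2.imwrite('pics/'+fn+'.png',c['img'])
    json.dump({k:np.array(v).tolist() for k,v in c.items() if k!='img'},open('pics/'+fn+'.json','w')); return c
E
python3 - <<'E'
from h import *
for n in ('scene','top'):
    c=snap(n,n+'0'); print(n,[c[k] for k in('fx','fy','cx','cy','origin','attitude')])
s=monitor.sense(); print(s['tool_pos'],s['tcp_rot'],s['t'])
E
```

```text
scene [600.6921981248884, 600.6921981248884, 316.05754268838785, 231.47607451294718, array([1.26245803, 0.38372217, 0.91174243]), array([-2.34313072,  0.00386585,  2.14635686])]
top [566.8976938649404, 566.8976938649404, 314.59574897556485, 233.0638393422763, array([ 0.35117413, -0.07956998,  1.06685078]), array([-2.90866729e+00, -1.00034456e-03, -1.46213436e+00])]
[0.20179212 0.6437276  0.22184798] [-3.14042108e+00  4.81529133e-05  2.83784998e+00] 0.1
```

View pics/top0.png

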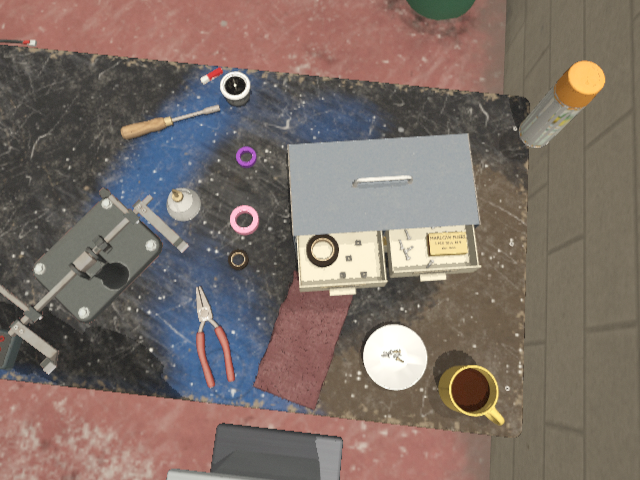

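View pics/scene0.png

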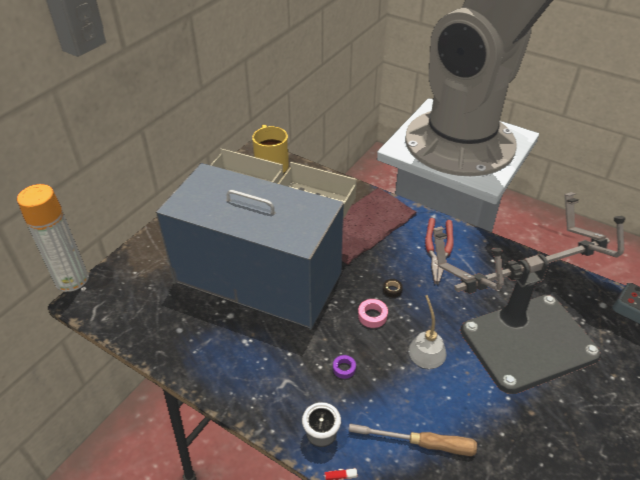

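The top view shows the cabinet right of centre, with its top corners near (288,145), (468,135), (293,233) and (479,223). The dark tape roll is in the left drawer at (322,250) and the carton is in the right drawer at (447,243). The dish at (395,357) and the mug stand in front. I'll zoom in for exact corners.

```bash
python3 - <<'E'
from h import *
i=cv2.imread('pics/top0.png')[120:310,275:495]
cv2.imwrite('pics/crop0.png',cv2.resize(i,None,fx=3,fy=3,interpolation=cv2.INTER_CUBIC)[:600])
E
cat >> h.py <<'E'
from scipy.spatial.transform import Rotation as Ro
def px(fn,u,v,z):
    c=json.load(open('pics/'+fn+'.json')); R=Ro.from_euler('xyz',c['attitude']).as_matrix()
    d=R@np.array([(u-c['cx'])/c['fx'],(v-c['cy'])/c['fy'],1]); o=np.array(c['origin']); return o+d*(z-o[2])/d[2]
def proj(fn,p):
    c=json.load(open('pics/'+fn+'.json')); R=Ro.from_euler('xyz',c['attitude']).as_matrix()
    q=R.T@(np.array(p)-c['origin']); return np.array([c['fx']*q[0]/q[2]+c['cx'],c['fy']*q[1]/q[2]+c['cy']])
E
```

```text
(no output)
```

View pics/crop0.png

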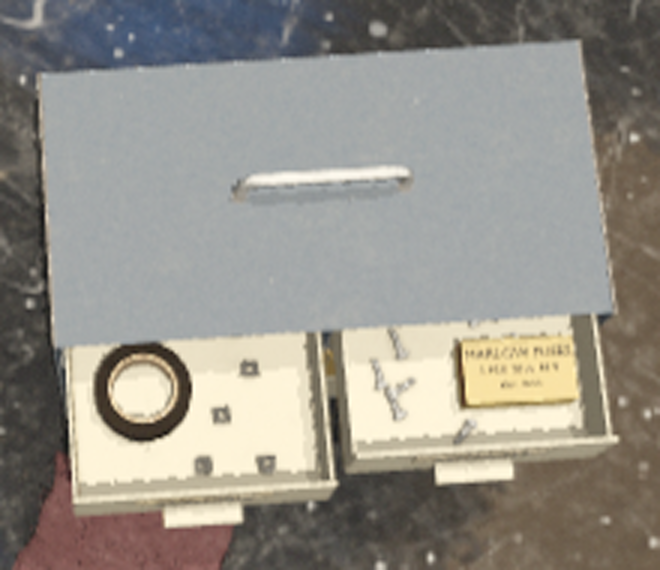

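The crop shows the case top's front edge running from (54,347) to (614,314), the left panel's top edge from (75,498) to (335,482), the right one's from (342,460) to (617,438), the tape at (142,390) and the carton at (518,371).

```bash
cat > m.py <<'E'
from h import *
from scipy.optimize import least_squares
f=lambda u,v:(275+u/3,120+v/3)
obs=[((40,73),(77.5,150,192)),((580,41),(77.5,-150,192)),((614,314),(-77.5,-150,192)),((54,347),(-77.5,150,192))]
def W(p,q): 
    x,y,z=np.array(q)/1000;c,s=np.cos(p[2]),np.sin(p[2]); return np.array([p[0]+c*x-s*y,p[1]+s*x+c*y,z])
r=least_squares(lambda p:np.concatenate([proj('top0',W(p,q))-f(*o) for o,q in obs]),[.5,-.2,0])
p=r.x; np.save('p.npy',p); print('cab',p,'res px',r.fun.round(1))
def C(w): d=w[:2]-p[:2];c,s=np.cos(p[2]),np.sin(p[2]); return (np.array([c*d[0]+s*d[1],-s*d[0]+c*d[1]])*1000).round(1)
if __name__=='__main__':
    for n,a,z in [('Ltop',(75,498),.182),('Ltop',(335,482),.182),('Rtop',(342,460),.182),('Rtop',(617,438),.182),('tape',(142,390),.153),('carton',(518,371),.153)]:
        print(n,C(px('top0',*f(*a),z)))
    print('dish',px('top0',395,357,.02),'mug',px('top0',470,388,.06),px('top0',300,400,0))
    for n,q in [('Lfront',(-150,75,157)),('Rfront',(-145,-75,157))]: print(n,W(p,q))
E
python3 m.py
```

```text
cab [ 0.65129071 -0.15830935  0.16956826] res px [-0.7 -0.2  0.3  0.2  1.  -0.1 -0.5 -0. ]
Ltop [-156.9  142.7]
Ltop [-156.7    6.1]
Rtop [-145.4    1.4]
Rtop [-142.5 -144.5]
tape [-95.5 103.2]
carton [ -97.4 -103.9]
dish [ 0.38543701 -0.22284044  0.02      ] mug [ 0.34626384 -0.34916772  0.06      ] [ 0.29168532 -0.06059044  0.        ]
Lfront [ 0.49078529 -0.10969854  0.157     ]
Rfront [ 0.5210271  -0.25670342  0.157     ]
```

```bash
python3 -m handwheel '[0,0,0,5,0,0,0, 0,0,0,5,0,0,0, 0,0,0,5,0,0,0, 0,3,-3.5,0,0,0,-0.14, 0,3,-3.5,0,0,0,-0.14, 0,3,-3.5,0,0,0,-0.14, 0,3,-3.5,0,0,0,-0.14, 0,3,-3.5,0,0,0,-0.14, 0,3,-3.5,0,0,0,-0.14, 0,3,-3.5,0,0,0,-0.14]'; python3 -c "
from h import *;s=monitor.sense();print(s['qpos'],s['tcp_rot'],s['t'],s['gripper_width'])"
```

```text
t: 1.1
tool_pos: [0.4128, 0.3973, 0.3724]
tcp_rot: [-3.141, -0.0, 1.852]
force: [0.5, 1.0, -0.5]
gripper_width: 0.0172
grasp_force: 0.0
[-1.19209831  0.15758825  0.36351884  1.65439378 -0.05758942  1.34035867
 -0.53829039] [-3.14127013e+00 -7.77762689e-05  1.85202932e+00] 1.1 0.01715312262360283
```

```bash
python3 -m handwheel '[0,1,-4.7,0,0,0,-0.14, 0,1,-4.7,0,0,0,-0.14, 0,1,-4.7,0,0,0,-0.14, 0,1,-4.7,0,0,0,-0.14, 0,1,-4.7,0,0,0,-0.14, 0,1,-4.7,0,0,0,-0.14, 0,0,-4.7,0,0,0,-0.14, 0,0,-4.7,0,0,0,-0.14, 0,0,-4.7,0,0,0,-0.14, 0,0,-4.7,0,0,0,-0.14]'; cat >g.py <<'E'
from h import *;import sys
p=np.load('p.npy');s=monitor.sense();c,sn=np.cos(p[2]),np.sin(p[2]);R=np.array([[c,-sn],[sn,c]])
x,y,z=map(float,sys.argv[1:4]);t=np.r_[p[:2]+R@[x,y],z]
print('now cab',R.T@(s['tool_pos'][:2]-p[:2]),'delta cm',(100*(t-s['tool_pos'])).round(2),'dyaw',p[2]-s['tcp_rot'][2],'q',s['qpos'].round(2))
E
python3 g.py -.19 -.075 .175
```

```text
t: 2.1
tool_pos: [0.4713, -0.0729, 0.3724]
tcp_rot: [-3.141, -0.0, 0.452]
force: [1.0, -0.1, -1.6]
gripper_width: 0.0004
grasp_force: 0.0
now cab [-0.16298464  0.11453768] delta cm [  0.54 -19.14 -19.74] dyaw -0.2825059341911726 q [-0.79 -0.07  0.77  1.86  0.05  1.34 -1.14]
```

```bash
python3 -m handwheel '[0,0.5,-4.8,0,0,0,-0.14, 0,0,-4.8,0,0,0,-0.14, 0,0,-4.8,0,0,0,0, 0,0,-4.7,0,0,0,0, 0,0,0,-5,0,0,0, 0,0,0,-5,0,0,0, 0,0,0,-5,0,0,0, 0,0,0,-3.7,0,0,0, 0,0,0,-1,0,0,0, 0,0,0,0,0,0,0]'; python3 g.py -.0865 -.075 .175; python3 -c "
from h import *
snap('top','top1')
i=cv2.imread('pics/top1.png')[100:310,255:500]
cv2.imwrite('pics/crop1.png',cv2.resize(i,None,fx=2.8,fy=2.8,interpolation=cv2.INTER_CUBIC))"
```

```text
t: 3.1
tool_pos: [0.4764, -0.262, 0.175]
tcp_rot: [-3.141, 0.002, 0.177]
force: [-0.3, -0.6, 0.4]
gripper_width: 0.0009
grasp_force: 0.0
now cab [-0.18991176 -0.07270601] delta cm [10.23  1.52 -0.  ] dyaw -0.007647524720578003 q [-0.34  0.38  0.91  1.99 -0.36  0.95 -0.64]
```

View pics/crop1.png

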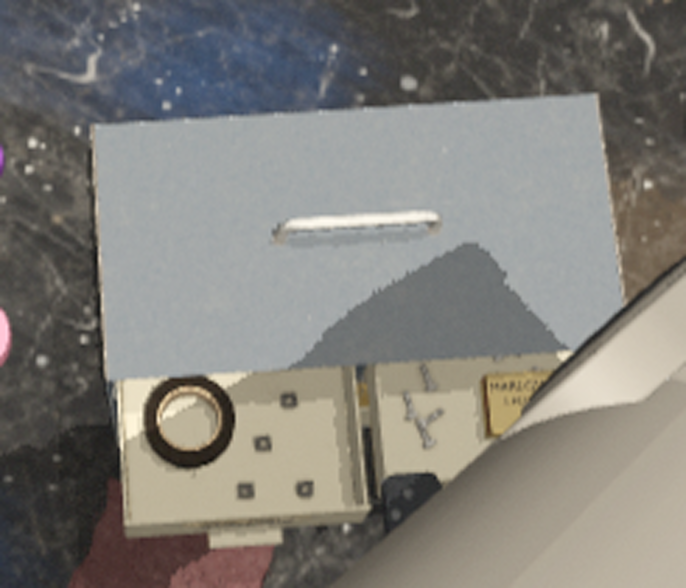

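The left drawer is unchanged, and the gripper is hiding the right drawer's front. Pushing now.

```bash
python3 -m handwheel '[0,1.2,0.18,0,0,0,0, 0,1.2,0.18,0,0,0,0, 0,1,0.15,0,0,0,0, 0,0.8,0.12,0,0,0,0, 0,0.8,0.12,0,0,0,0, 0,0.8,0.12,0,0,0,0, 0,0.8,0.12,0,0,0,0, 0,0.8,0.12,0,0,0,0, 0,0.8,0.12,0,0,0,0, 0,0.8,0.12,0,0,0,0]'; python3 g.py -.0865 -.075 .175
```

```text
t: 4.15
tool_pos: [0.5675, -0.2483, 0.1754]
tcp_rot: [-3.141, 0.0, 0.178]
force: [-2.6, 0.5, 0.7]
gripper_width: 0.0002
grasp_force: 0.8
now cab [-0.09775412 -0.0745332 ] delta cm [ 1.12  0.14 -0.04] dyaw -0.008212086245199701 q [-0.31  0.51  0.85  1.82 -0.44  1.02 -0.68]
```

```bash
python3 -m handwheel '[0,0.6,0.1,0,0,0,0, 0,0.4,0.06,0,0,0,0, 0,0.2,0.03,0,0,0,0, 0,0,0,0,0,0,0]'; python3 -m handwheel '[0,0.2,0.03,0,0,0,0, 0,0,0,0,0,0,0]';python3 g.py -.0865 -.075 .175
```

```text
t: 4.55
tool_pos: [0.5792, -0.2467, 0.1755]
tcp_rot: [3.141, -0.0, 0.178]
force: [-0.6, 0.0, 0.5]
gripper_width: 0.0006
grasp_force: 0.0
t: 4.75
tool_pos: [0.5805, -0.2466, 0.1755]
tcp_rot: [-3.142, 0.001, 0.177]
force: [-3.0, -0.9, 1.8]
gripper_width: 0.0003
grasp_force: 1.9
now cab [-0.08466844 -0.07505616] delta cm [-0.18 -0.03 -0.05] dyaw -0.007679131234754555 q [-0.31  0.52  0.84  1.79 -0.45  1.03 -0.69]
```

```bash
python3 -m handwheel '[0,0.3,0.05,0,0,0,0, 0,0,0,0,0,0,0]'; python3 -m handwheel '[0,0.3,0.05,0,0,0,0, 0,0,0,0,0,0,0]';python3 g.py -.0865 -.075 .175
```

```text
t: 4.95
tool_pos: [0.5808, -0.2466, 0.1753]
tcp_rot: [-3.14, 0.005, 0.176]
force: [-22.5, 2.5, 13.5]
gripper_width: 0.0006
grasp_force: 10.8
t: 5.15
tool_pos: [0.5811, -0.2466, 0.1752]
tcp_rot: [-3.138, 0.009, 0.174]
force: [-39.7, 3.0, 24.5]
gripper_width: 0.0006
grasp_force: 19.4
now cab [-0.08411152 -0.07513906] delta cm [-0.24 -0.03 -0.02] dyaw -0.004728984552797522 q [-0.31  0.53  0.84  1.78 -0.45  1.04 -0.69]
```

The force rose to 40 N with no further travel, so the drawer is at its shut stop. Next I back off, lift and look.

```bash
python3 -m handwheel '[0,-1.5,-0.25,0,0,0,0, 0,-2,-0.34,0,0,0,0, 0,-2,-0.34,0,0,0,0, 0,0,0,4,0,0,0, 0,0,0,4,0,0,0, 0,0,0,0,0,0,0]'; python3 g.py -.133 .045 .255
```

```text
t: 5.75
tool_pos: [0.5337, -0.2561, 0.2602]
tcp_rot: [3.139, -0.006, 0.177]
force: [0.7, -0.4, 0.3]
gripper_width: 0.0004
grasp_force: 0.0
now cab [-0.13241115 -0.07649313] delta cm [-2.11 11.97 -0.52] dyaw -0.0074723985005895055 q [-0.39  0.36  0.94  1.8  -0.33  1.14 -0.73]
```

```bash
python3 -m handwheel '[0,-0.7,4,0,0,0,0, 0,-0.7,4,0,0,0,0, 0,-0.7,4,0,0,0,0, 0,0,0,0,0,0,0, 0,0,0,0,0,0,0]'; python3 g.py -.133 .045 .175; python3 -c "
from h import *
snap('top','top2')
i=cv2.imread('pics/top2.png')[100:310,255:500]
cv2.imwrite('pics/crop2.png',cv2.resize(i,None,fx=2.8,fy=2.8,interpolation=cv2.INTER_CUBIC)); snap('wrist','w2')"
```

```text
t: 6.25
tool_pos: [0.5112, -0.1333, 0.2555]
tcp_rot: [-3.141, -0.001, 0.18]
force: [-0.4, -0.5, 0.3]
gripper_width: 0.0002
grasp_force: 0.0
now cab [-0.13383748  0.0482584 ] delta cm [ 0.14 -0.31 -8.05] dyaw -0.010824396644015521 q [-0.7   0.22  0.98  1.93 -0.21  1.09 -1.02]
```

View pics/crop2.png

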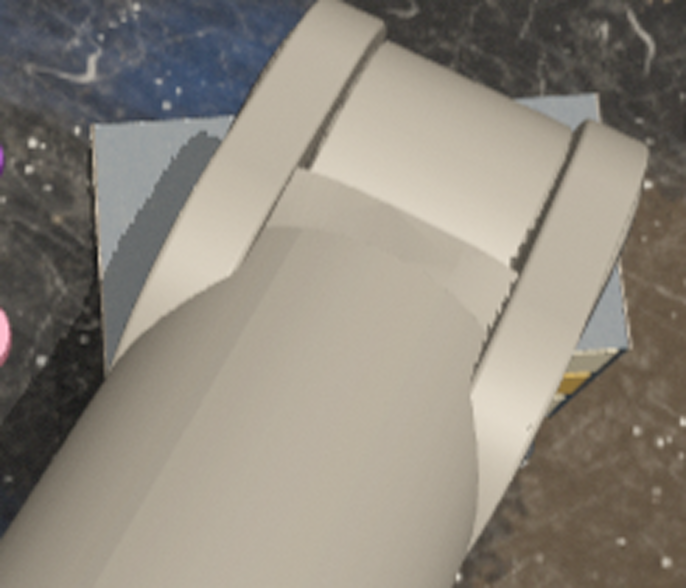

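View pics/w2.png

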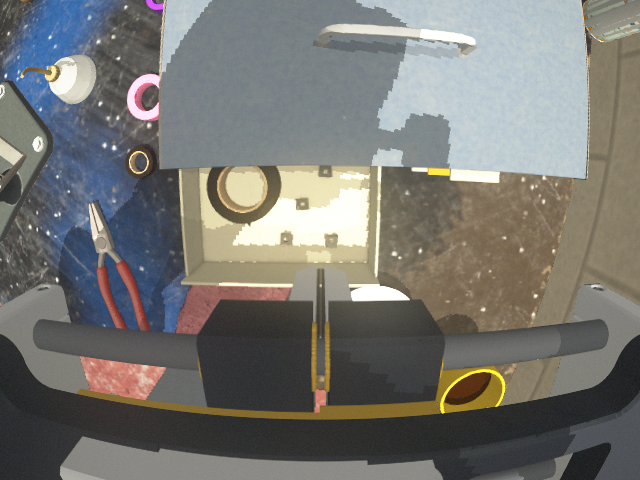

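The wrist view confirms that the right drawer is flush. The tape is at (243,188), and the fingertips at column 320 line up with the free right half of the left drawer. I'll lower just inside its front panel, checking the force on the way.

```bash
python3 -m handwheel '[0,0.5,-0.2,0,0,0,0, 0,0,0,-2,0,0,0, 0,0,0,-2,0,0,0, 0,0,0,-2,0,0,0, 0,0,0,-2,0,0,0, 0,0,0,0,0,0,0]'; python3 g.py -.184 .045 .175
```

```text
t: 6.95
tool_pos: [0.5149, -0.1378, 0.1735]
tcp_rot: [3.141, 0.004, 0.176]
force: [-0.1, -0.9, 0.1]
gripper_width: 0.0007
grasp_force: 0.0
now cab [-0.13100108  0.04325946] delta cm [-5.25 -0.72  0.15] dyaw -0.005969750043645028 q [-0.59  0.35  0.91  2.01 -0.34  0.94 -0.9 ]
```

```bash
python3 -m handwheel '[0,-0.6,-0.1,0,0,0,0, 0,-0.6,-0.1,0,0,0,0, 0,-0.5,-0.09,0,0,0,0, 0,-0.5,-0.09,0,0,0,0, 0,-0.5,-0.09,0,0,0,0, 0,-0.5,-0.09,0,0,0,0, 0,-0.5,-0.09,0,0,0,0, 0,-0.4,-0.07,0,0,0,0, 0,-0.3,-0.05,0,0,0,0, 0,0,0,0,0,0,0]'; python3 g.py -.1795 .045 .175
```

```text
t: 7.95
tool_pos: [0.473, -0.144, 0.1757]
tcp_rot: [3.141, -0.003, 0.178]
force: [9.9, 0.9, -7.4]
gripper_width: 0.0003
grasp_force: 4.9
now cab [-0.17328339  0.04420717] delta cm [-0.63 -0.03 -0.07] dyaw -0.008708774460054414 q [-0.64  0.27  0.95  2.09 -0.28  0.91 -0.93]
```

```bash
for i in 1; do python3 -m handwheel '[0,-0.3,-0.05,0,0,0,0, 0,0,0,0,0,0,0]'; python3 -m handwheel '[0,-0.3,-0.05,0,0,0,0, 0,0,0,0,0,0,0]'; done; python3 g.py -.1795 .045 .175
```

```text
t: 8.15
tool_pos: [0.4728, -0.144, 0.1761]
tcp_rot: [3.139, -0.007, 0.179]
force: [28.3, 3.0, -23.9]
gripper_width: 0.0005
grasp_force: 14.3
t: 8.35
tool_pos: [0.4725, -0.1439, 0.1767]
tcp_rot: [3.137, -0.012, 0.181]
force: [46.4, 4.2, -36.7]
gripper_width: 0.0006
grasp_force: 22.9
now cab [-0.17380344  0.04433102] delta cm [-0.57 -0.03 -0.17] dyaw -0.01097052955914618 q [-0.65  0.26  0.96  2.1  -0.27  0.9  -0.93]
```

Hard stop reached. Now I move off the panel, lift out, and check.

```bash
python3 -m handwheel '[0,1.2,0.2,0,0,0,0, 0,1,0.15,0,0,0,0, 0,0,0,0,0,0,0, 0,0,0,3,0,0,0, 0,0,0,4,0,0,0, 0,0,0,4,0,0,0, 0,0,0,5,0,0,0, 0,0,0,5,0,0,0, 0,-1,5,0,0,0,0, 0,-1,5,0,0,0,0]'; python3 -m handwheel '[0,-1,4.8,0,0,0,0, 0,-1,4.8,0,0,0,0, 0,-0.5,4.8,0,0,0,0, 0,0,4.8,0,0,0,0, 0,0,4.8,0,0,0,0, 0,0,4.8,0,0,0,0, 0,0,4.8,0,0,0,0, 0,0,4.8,0,0,0,0, 0,0,0,0,0,0,0, 0,0,0,0,0,0,0]'; python3 -c "
from h import *
snap('top','top3')
i=cv2.imread('pics/top3.png')[120:320,275:495]
cv2.imwrite('pics/crop3.png',cv2.resize(i,None,fx=3,fy=3,interpolation=cv2.INTER_CUBIC))"
```

```text
t: 9.35
tool_pos: [0.4678, -0.0442, 0.3864]
tcp_rot: [-3.141, -0.002, 0.174]
force: [0.9, 1.0, -0.8]
gripper_width: 0.0005
grasp_force: 0.0
t: 10.35
tool_pos: [0.4431, 0.3402, 0.3845]
tcp_rot: [3.139, 0.001, 0.178]
force: [0.8, -0.9, 0.2]
gripper_width: 0.0007
grasp_force: 0.0
```

View pics/crop3.png

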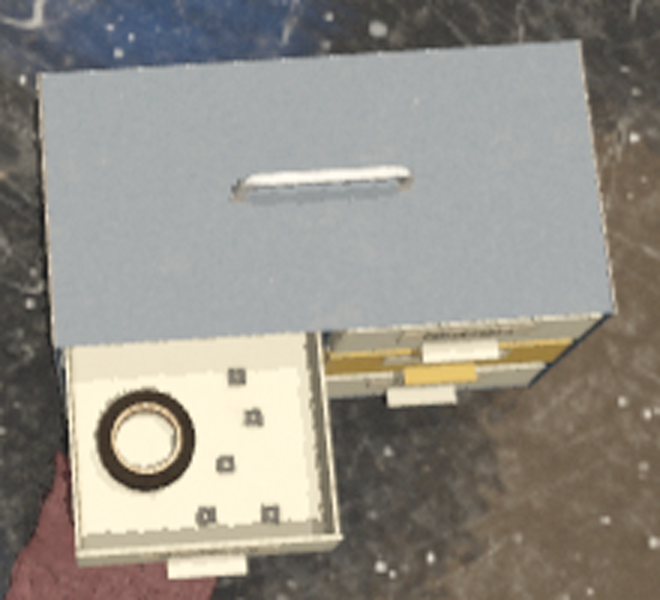

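The right drawer is flush and the tape lies flat at (146,438). The left panel's top edge runs from (76,551) to (341,534). I'll measure that against the stop.

```bash
python3 - <<'E'
from m import *
for a in [(76,551),(341,534)]: print(C(px('top3',*f(*a),.182)))
for x in (-180,-186,-188):
  print(x,[((proj('top3',W(p,(x,y,182)))-[275,120])*3).round(0) for y in (144.5,5.5)])
print('tape',C(px('top3',*f(146,438),.153)))
E
```

```text
cab [ 0.65129071 -0.15830935  0.16956826] res px [-0.7 -0.2  0.3  0.2  1.  -0.1 -0.5 -0. ]
[-184.6  143.7]
[-184.1    5.5]
-180 [array([ 74., 542.]), array([340., 526.])]
-186 [array([ 75., 554.]), array([341., 538.])]
-188 [array([ 75., 558.]), array([342., 541.])]
tape [-122.3  102.7]
```

```bash
python3 -c "
from h import *
print(workorder.job_done())"
```

```text
the job is handed in; nothing more can be done
None
```

I pushed the carton's drawer (right) shut and the tape's drawer (left) out, each until it met firm resistance, then handed the job in; in the last picture the right drawer is flush, the left is about 107 mm out of 110, and the tape lies flat, but I couldn't see the carton inside its shut drawer and got no verdict back.

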